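Cap and grease a stage-revolve bearing

ROBOT

A 6-joint arm with a two-finger parallel gripper is mounted at the origin on the work surface. World frame = base frame: x ahead of the robot, y to its left, z up, the work surface at z = 0. Lengths are in m, angles in rad, forces in N, time in s.
With the tool pointing down it reaches from about 0.25 to 0.775 m from the base axis. Payload 8.9 kg.
Tool frame: the origin (TCP) lies midway between the tips of the shut fingers; the grasp point (between the pads) lies robot.grip_point_offset behind it (robot.grip_point_offset is the distance from the TCP to the grasp point, in m); z points along the fingers, y is the direction in which the jaws open and shut (so a half turn about z gives the same grasp; the last joint's range is limited). The gripper opens to 85 mm and grips with 20 to 120 N. Pads are 22 mm wide; open, the fingers measure 114 mm over their backs; the gripper's body (76 mm by 85 mm) begins 54 mm behind the grasp point. The pads swing forward as they close: fully open they stand 13 mm farther back than shut.
Start: joints at [-1.412, 0.291, -0.153, 1.127, 0, 1.431], TCP at [0.154, -0.502, 0.231] pointing down, gripper open.
Joint ranges: [-2.52, 2.52], [-0.91, 1.74], [-1.3, 1.37], [-1.96, 2.02], [-1.52, 1.47], [-3.14, 3.14]. Speed limits (rad/s): [2.22, 2.22, 2.79, 3.14, 3.14, 3.14].

INTERFACE

Orientations are given as a 3x3 rotation matrix whose columns are the frame's x, y, z axes.
In Python, from bench import robot, cams, job gives the robot as it stands.
- The arm moves only by the tool servo_tool, never from a script. Its argument "deltas" is a list of rows, each a list of 6 numbers: the shift along the tool's x, y, z each as a share of 50 cm, from -1 to 1, then the turn, a rotation vector about the tool's x, y, z each as a share of 180 degrees, from -1 to 1. A call has exactly 5 rows; each row is the pose to reach, as a shift and turn from the pose commanded when the call began, along the tool's axes at that moment, turning the shorter way round; what a row does not reach only later rows make up. A row lasts 1/8 s, in which the tool goes at most 62.5 mm and 10.7 degrees, less where a joint would pass 70% of its speed; a pose out of reach is approached as far as the arm can. A call with a number of a shift or a turn outside -1 to 1 is refused whole. A call with a gripper value outside its range is refused whole. "hand" is the opening, from -1 (shut) to 1 (fully open), set as the call begins (left out, the last holds). The fingers move at their own pace and stop on an object; "grip_force" is the grip in N (left out, the last holds). Time passes only in rows, so rows that repeat a pose let the fingers close, or fill a call up. It gives the time, the measured TCP pose, the force and the opening at its end, in the units of the state.
- robot.observe(): the state, without advancing time (a new reading comes with each control period).
- cams.camera(name): name is "scene" or "top" or "wrist"; returns (picture, depth): 400x640x3 uint8, red, green, blue; 400x640 float32, m along the optical axis (not along the pixel's ray), 0 where there is no reading.
- cams.camera_info(name): a dict with "fx", "fy", "cx", "cy" (pixels), "dist" ([k1, k2, p1, p2, k3] as OpenCV has them; the pictures are not rectified), "position" and "rotation" of the camera in the world; the wrist camera has in their place "mount" (4x4, takes a point from camera to tool coordinates, whose origin is the TCP and whose axes are the flange's). Camera axes: x right, y up, looking along -z (the intrinsics and any distortion apply to the point x, -y, -z); pixel columns grow to the right and rows downward; lengths in m; the calibration is good to about 2 mm. A picture is of the moment at which its call begins: read the wrist's pose just before it. camera_info takes no time and is no camera call.
- job.job_done(): hands the job in, once; it reports no verdict.
Trained networks look in the newest picture that a camera, given by its name, has taken for a name from the list of things; names that differ only in an ending like _2 or _b are one class to them, and where a whole thing is asked for, a point or a joint stands for the part that bears it (a point fixed in the world has none). Each returns a list of dicts, best first, with "conf" (0 to 1); they miss things now and then, are a little off and sometimes report something else, mostly with a low value. They report only what shows in the picture. A call takes as long as a camera call. They do not tell look-alikes from the thing itself.
- cams.boxes_of(camera, name): "uv" ([column, row] in pixels, amid what is visible of it).
- cams.trace(camera, name): "region" (400x640 bool, what is visible of it) and "uv" ([column, row] in pixels, amid what is visible of it).
- cams.spot_point(camera, name): "uv" ([column, row] in pixels: a listed point, or the origin of a listed thing).
The state is a dict: "time_s": time; "joint_positions": joint angles; "qd": joint speeds; "tau": joint torques, N m; "eef_pos": TCP position; "orientation": TCP orientation; "ft_force": force on the tool from outside, world axes, zero at the start; "ft_torque": the same for the moment, N m; "grip_width": finger opening in m.
Only numpy, scipy, OpenCV 4.12 (cv2) and the standard library are available. Lean on these libraries where they do the work, as an engineer would, in place of code of your own. Each camera call takes 0.05 s, during which the arm holds its last target.

TASK

Close the open end of the bearing housing first: set the yellow dust cap rim-down, fully home and flat, in the round pocket and let go of it. Then take the red push-type grease pump by its handle, press its mouth squarely onto the tilted brass grease nipple until it snaps over the latch balls, and keep pushing against the valve spring so that the valve is well open: finish while still holding the pump there, pressed in. Leave the paint tin, the model stairs and the spanner where they are.

Things in the scene. Friction and masses are not known exactly. Their poses are not given: they have to be found in the camera images.
- housing: grey bearing housing, bolted down (does not move), on a dark base plate 130 x 220 x 10 mm, block top 44 mm above the work surface. Origin: centre of its underside, z up. In its frame the cap pocket is at y = -55 mm and the brass nipple at y = +55 mm, leaning 25 degrees away from the pocket (towards its +y).
- pocket (a point): centre of the mouth of the round pocket in the housing's top, z up: 54 mm across, 8 mm deep; a steel shaft end 28 mm across stands 6 mm up from its floor and goes inside the cap's hollow. With the cap fully home, the cap's centre is 13 mm above this point.
- nipple_base (a point): centre of the flat boss face (48 mm across) under the brass nipple; z is the nipple's axis, pointing out (25 degrees from vertical). Nipple 21 mm across, 31 mm high, tapered tip 14 mm across, slippery; four sprung latch balls stand out 4 mm around it, centres 20 mm up; a sprung valve pin 8 mm across reaches 40 mm above the boss face.
- valve (a joint): how far the valve pin in the nipple's tip is pushed in, m: 0 = shut, 0.008 = fully in; spring of 4 N at 0 rising to about 10 N at 0.008. With the pump square on the nipple it reads about 8 mm less the gap between pump mouth and boss face. Well open means more than 4 mm.
- cap_center (a point): loose yellow dust cap, 80 g, lying rim-down; this point is on its axis half-way up, z up along the axis. Total height 42 mm: below, a hollow skirt 50 mm outside, 42 mm inside, 14 mm high with its top; above it, a black knob 24 mm across and 28 mm high to grip (its middle is 7 mm above this point).
- coupler_center (a point): loose push-type grease pump, 250 g, standing upright on its mouth; this point is on its axis half-way up, z from mouth to top. 95 mm high: metal nose 44 mm across for the lowest 36 mm, a red handle 30 mm across up to 91 mm, a black end disc 31 mm across. Grip the handle 16 to 20 mm above this point.
- coupler_mouth (a point): centre of the pump's mouth (lower end), 47.5 mm below its centre, z towards the handle. Bevelled, 30 mm wide, narrowing to a 24 mm lip 4 to 8 mm in; behind it 31 mm wide to a ceiling 32 mm in, which pushes the valve pin. The lip snaps past the latch balls (a push of 5 to 10 N) with the mouth 8 mm off the boss face; from there it can be pushed on 8 mm until mouth meets boss.
- tin_center (a point): paint tin with a blue label, 74 mm across and 85 mm high; point at its middle. Leave alone.
- stairs_center (a point): white scale-model stairs, 80 x 70 mm and 64 mm high; point at the middle. Leave alone.
- spanner_grip (a point): steel spanner, 160 mm long, lying flat; point at its handle. Leave alone.
There are look-alikes about, which are no part of the job. Of the things shaped like the part that bears cap_center, the yellow one is meant.

How it is judged:
On the way, in this order (a step that is already met when the one before it is completed fails the run):
1. the dust cap is rim-down and fully home in the pocket, let go (z of cap_center in the frame of pocket below 0.0155 m and horizontal distance between cap_center and pocket below 0.005 m and angle between cap_center's own z axis and vertical below 0.1 rad and contact force between the fingers and cap below 0.1 N), for 0.2 s.
2. the pump's lip has snapped past the latch balls, pump square on the nipple (z of coupler_mouth in the frame of nipple_base below 0.0082 m and distance between coupler_mouth and nipple_base below 0.0095 m and angle between the z axis of coupler_mouth and the z axis of nipple_base, either way round below 0.14 rad), for 0.1 s.
At the end, for the whole second after the job is handed in: Pump held in the fingers, snapped on the nipple, square within 8 degrees, mouth within 6 mm of the boss face, pushing over 3 N, valve pin in by more than 3.5 mm; cap rim-down, flat within 6 degrees, within 2.5 mm of fully home and 5 mm of the pocket's centre; bystanders within 25 mm (value of joint valve above 0.0035 m and z of coupler_mouth in the frame of nipple_base below 0.006 m and distance between coupler_mouth and nipple_base below 0.0075 m and angle between the z axis of coupler_mouth and the z axis of nipple_base, either way round below 0.14 rad and contact force between the fingers and coupler above 2 N and contact force between coupler and housing above 3 N and z of cap_center in the frame of pocket below 0.0155 m and horizontal distance between cap_center and pocket below 0.005 m and angle between cap_center's own z axis and vertical below 0.1 rad); the arm keeps its last pose, push and grip.
It fails at once if a bystander was moved more than 25 mm (distance of any of tin_center, stairs_center, spanner_grip from where it was at the start of the episode above 0.025 m).
It also fails if it takes over 48 s, if anything falls off the work surface, if the arm or the gripper's body presses on something with over 40 N, if the wrist force passes 120 N, or if a joint passes its speed limit or range.

## Working session

There is one attempt and no reset: what is moved stays moved. The work goes in short steps, Python scripts to look and compute and a tool call to move; the robot and the scene stay as the last step left them, time stands still between calls to the robot, and variables do not carry over. Pictures are saved under pics/ and viewed, and the job is handed in when it is done.

Besides the shell and the picture viewer there is one more tool, called after "Call:" by a JSON object that holds its "fn" and its "kwargs", one argument or row to a line. servo_tool: Moves the arm, as the interface text tells. Shift numbers are shares of 50 cm and turn numbers shares of 180 degrees, none past 1 either way. Its arguments: {"type":"object","properties":{"deltas":{"type":"array","items":{"type":"array","items":{"type":"number"}}},"hand":{"type":"number"},"grip_force":{"type":"number"}},"required":["deltas"]}

```bash
ls; mkdir -p pics; python3 - <<'E'
from bench import robot,cams,job
import cv2,numpy as np
s=robot.observe()
for k in s: print(k,np.round(s[k],4).tolist() if k!='time_s' else s[k])
for a in dir(robot): 
    if a[0]!='_': print(a, getattr(robot,a) if not callable(getattr(robot,a)) else '')
for n in ['scene','top']:
    im,d=cams.camera(n); cv2.imwrite(f'pics/{n}0.png',im[:,:,::-1]); np.savez(f'{n}0.npz',im=im,d=d)
    print(cams.camera_info(n))
print(cams.camera_info('wrist'))
E
```

```text
pics
time_s 0.0
joint_positions [-1.4123, 0.2913, -0.1541, 1.1267, -0.0, 1.4315]
qd [-0.0007, -0.0013, -0.0001, 0.0021, -0.0, -0.0011]
tau [-0.0012, -53.7142, 33.1371, 0.0162, -0.0003, -0.0]
eef_pos [0.1539, -0.5014, 0.2307]
orientation [[0.956, 0.2934, -0.0003], [0.2934, -0.956, 0.0013], [0.0001, -0.0013, -1.0]]
ft_force [-0.1782, -0.6524, 0.7806]
ft_torque [-0.0113, 0.0463, 0.0461]
grip_width 0.0855
PlanningError 
grip_point_offset 0.0187
observe 
{'fx': 513.1568158061594, 'fy': 513.1568158061594, 'cx': 318.46021388154963, 'cy': 197.4336577369102, 'dist': array([-0.05636062,  0.        ,  0.        ,  0.        ,  0.        ]), 'position': array([ 1.85113658, -0.1679822 ,  0.89156695]), 'rotation': array([[ 0.12888229, -0.52646827,  0.84036927],
       [ 0.99162544,  0.07548508, -0.10479019],
       [-0.00826663,  0.84683715,  0.53178802]])}
{'fx': 414.2316154548318, 'fy': 414.2316154548318, 'cx': 318.5099122673615, 'cy': 192.50370061332103, 'dist': array([-0.03248476,  0.        ,  0.        ,  0.        ,  0.        ]), 'position': array([ 0.42494083, -0.0084669 ,  1.00826569]), 'rotation': array([[-0.02689939,  0.97965917, -0.19885758],
       [-0.99960933, -0.02485069,  0.01279144],
       [ 0.0075895 ,  0.19912397,  0.97994492]])}
{'fx': 353.88970019347147, 'fy': 353.88970019347147, 'cx': 322.0472213818858, 'cy': 199.29081538782762, 'dist': array([-0.04776591,  0.        ,  0.        ,  0.        ,  0.        ]), 'mount': array([[-1.69226562e-03,  9.56193197e-01,  2.92731456e-01,
         7.50398882e-02],
       [ 9.99998296e-01,  1.40221462e-03,  1.20067266e-03,
        -4.38136453e-04],
       [ 7.37602702e-04,  2.92732989e-01, -9.56193941e-01,
        -1.43328688e-01],
       [ 0.00000000e+00,  0.00000000e+00,  0.00000000e+00,
         1.00000000e+00]])}
```

View pics/top0.png

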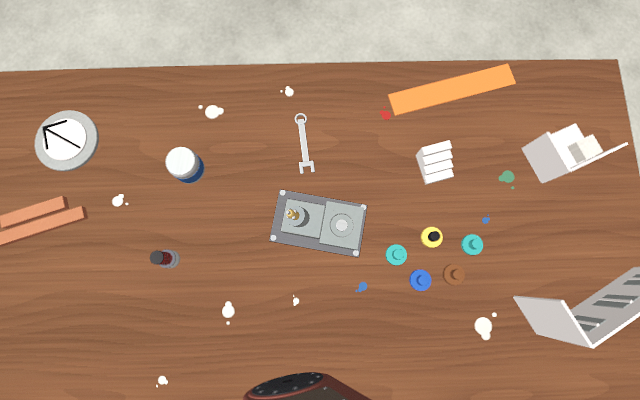

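View pics/scene0.png

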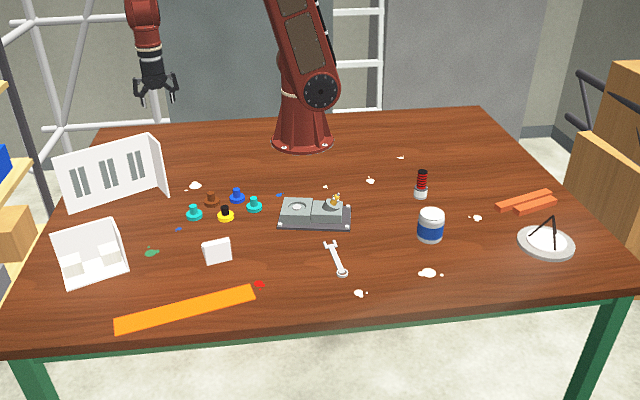

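The top view shows the yellow cap at about (432,237), with its look-alikes around it. The housing is at (318,224), its nipple at (293,215) and its pocket at (341,225). The pump stands at (165,258).

```bash
cat > h.py <<'E'
import numpy as np,cv2
from bench import robot,cams,job
def K(i): return np.array([[i['fx'],0,i['cx']],[0,i['fy'],i['cy']],[0,0,1.]])
def campose(name,s=None):
    i=cams.camera_info(name)
    if 'mount' in i:
        s=s or robot.observe(); T=np.eye(4);T[:3,:3]=s['orientation'];T[:3,3]=s['eef_pos']
        M=T@np.array(i['mount']); return i,M[:3,:3],M[:3,3]
    return i,np.array(i['rotation']),np.array(i['position'])
def rays(i,R,uv):
    n=cv2.undistortPoints(np.array(uv,float).reshape(-1,1,2),K(i),i['dist']).reshape(-1,2)
    return np.c_[n[:,0],-n[:,1],-np.ones(len(n))]@R.T
def onplane(name,uv,z,s=None,P=None):
    i,R,p=P or campose(name,s); r=rays(i,R,uv); t=(z-p[2])/r[:,2]; return p+r*t[:,None]
def cloud(name,d,P=None):
    i,R,p=P or campose(name); vv,uu=np.mgrid[0:400,0:640]
    r=rays(i,R,np.c_[uu.ravel(),vv.ravel()]); X=p+r*d.ravel()[:,None]
    X[d.ravel()==0]=np.nan
    return X.reshape(400,640,3)
def proj(name,X,P=None):
    i,R,p=P or campose(name); c=(np.array(X,float).reshape(-1,3)-p)@R; c=c*[1,-1,-1]
    return cv2.projectPoints(c,np.zeros(3),np.zeros(3),K(i),i['dist'])[0].reshape(-1,2)
def fitcircle(P):
    A=np.c_[2*P,np.ones(len(P))];x=np.linalg.lstsq(A,(P**2).sum(1),rcond=None)[0]
    return x[:2],np.sqrt(x[2]+x[0]**2+x[1]**2)
E
python3 - <<'E'
from h import *
z=np.load('top0.npz');im,d=z['im'],z['d']
X=cloud('top',d)
print('table z',np.nanmedian(X[280:320,100:200,2]))
hsv=cv2.cvtColor(im,cv2.COLOR_RGB2HSV)
y=((hsv[...,0]>22)&(hsv[...,0]<35)&(hsv[...,1]>120)); y[:,:415]=0;y[:,450:]=0;y[:220]=0;y[260:]=0
print('yellow',y.sum(),np.nanmedian(X[y],0), X[y][:,:2].min(0),X[y][:,:2].max(0))
# housing block top plane
m=(abs(X[...,2]-0.044)<0.004); m[:,:260]=0;m[:,380:]=0;m[:180]=0;m[265:]=0
P=X[m][:,:2].astype(np.float32);print('block',m.sum(),cv2.minAreaRect(P))
m=(X[...,2]>0.005)&(abs(X[...,2])<0.09); m[:,:260]=0;m[:,380:]=0;m[:180]=0;m[265:]=0
P=X[m][:,:2].astype(np.float32);print('base',m.sum(),cv2.minAreaRect(P))
# corners dark bolts
for uv in [(282,193),(363,207),(273,238),(355,253)]: print(uv,onplane('top',uv,0.012))
m=np.zeros((400,640),bool);m[245:272,145:185]=1;m&=X[...,2]>0.08
print('pump top',m.sum(),np.nanmedian(X[m],0),X[m].max(0))
for c in ['scene','top']:
    cams.camera(c)
    for n in ['pocket','nipple_base','cap_center','coupler_center','coupler_mouth','housing','spanner_grip','tin_center','stairs_center']:
        r=cams.spot_point(c,n); print(c,n,[(np.round(q['uv'],1).tolist(),round(q['conf'],2)) for q in r])
b=im[170:290,130:500];cv2.imwrite('pics/topz.png',cv2.resize(b[:,:,::-1],None,fx=2.1,fy=2.1,interpolation=cv2.INTER_CUBIC))
E
```

```text
table z -0.0006034494165431115
yellow 72 [ 0.51143133 -0.29087332  0.01333608] [ 0.48673388 -0.31741463] [ 0.53464248 -0.26694494]
block 2196 ((0.5523030757904053, -0.02681151032447815), (0.18387603759765625, 0.10034442692995071), 78.23467254638672)
base 4790 ((0.5753197073936462, -0.046738892793655396), (0.2658701539039612, 0.20035722851753235), 78.34351348876953)
(282, 193) [[0.62813949 0.06808243 0.012     ]]
(363, 207) [[ 0.58827659 -0.12902486  0.012     ]]
(273, 238) [[0.51847163 0.09074501 0.012     ]]
(355, 253) [[ 0.47757676 -0.10459633  0.012     ]]
pump top 181 [0.4735869  0.33657361 0.09349485] [0.48859716 0.35341717 0.0984363 ]
scene pocket [([294.6, 204.3], 0.9)]
scene nipple_base [([331.1, 203.6], 0.42)]
scene cap_center [([233.7, 197.0], 0.71), ([226.3, 211.7], 0.69), ([191.1, 213.7], 0.63), ([314.1, 219.7], 0.63), ([251.0, 199.9], 0.58), ([213.2, 199.2], 0.53)]
scene coupler_center [([419.5, 184.0], 0.87)]
scene coupler_mouth [([416.6, 198.0], 0.75)]
scene housing [([316.3, 216.0], 0.59)]
scene spanner_grip [([337.3, 264.7], 0.58)]
scene tin_center [([430.8, 224.8], 0.67)]
scene stairs_center [([215.4, 242.6], 0.6)]
top pocket [([342.4, 223.5], 0.9)]
top nipple_base [([291.8, 219.1], 0.64)]
top cap_center [([392.3, 257.6], 0.83), ([453.1, 274.5], 0.82), ([474.9, 244.5], 0.78), ([432.2, 232.8], 0.73), ([422.0, 279.7], 0.54)]
top coupler_center [([165.1, 255.3], 0.7)]
top coupler_mouth [([170.7, 259.0], 0.75)]
top housing [([318.9, 224.9], 0.61)]
top spanner_grip [([304.1, 132.7], 0.96)]
top tin_center [([186.3, 166.3], 0.59)]
top stairs_center [([438.2, 162.8], 0.73)]
```

View pics/topz.png

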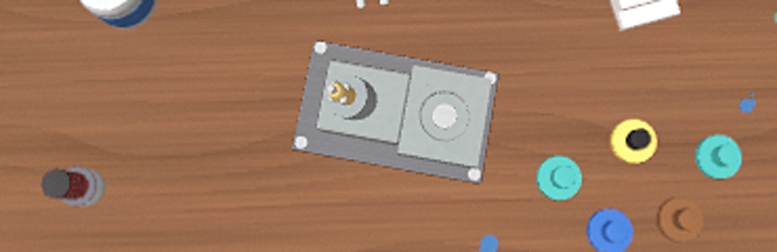

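```bash
cat >> h.py <<'E'
from scipy.spatial.transform import Rotation as Ro
def heading(deg,tilt=None):
    a=np.radians(deg);x=np.array([np.cos(a),np.sin(a),0]);z=np.array([0,0,-1.]);return np.c_[x,np.cross(z,x),z]
def delta(p,R,p0=None,R0=None):
    s=robot.observe()
    p0=s['eef_pos'] if p0 is None else p0;R0=s['orientation'] if R0 is None else R0
    p0=np.array(p0);R0=np.array(R0)
    t=R0.T@(np.array(p)-p0); rv=Ro.from_matrix(R0.T@R).as_rotvec()
    return np.round(np.r_[t/0.5,rv/np.pi],4).tolist()
E
python3 - <<'E'
from h import *
d=np.load('top0.npz')['d'];X=cloud('top',d)
for r,c in [(slice(265,350),slice(510,640))]:
    Q=X[r,c].reshape(-1,3);Q=Q[Q[:,2]>.03];print('panel',Q[:,2].max(),Q.min(0),Q.max(0))
print(onplane('top',(342.4,223.5),.044), onplane('top',(291.8,219.1),.04))
print(delta([.511,-.292,.235],heading(168)), delta([.511,-.292,.14],heading(168)))
E
```

```text
panel 0.20377554763805983 [ 0.27481448 -0.77953343  0.0300043 ] [ 0.41799377 -0.47664496  0.20377555]
[[ 0.54516052 -0.07498613  0.044     ]] [[0.55915665 0.04347172 0.04      ]]
[0.8057, -0.1919, -0.0074, 0.0, 0.0, -0.8385] [0.8057, -0.1919, 0.1826, 0.0, 0.0, -0.8385]
```

Call:
{"fn": "servo_tool", "kwargs": {
  "deltas": [
    [0.06,-0.06,-0.08,0,0,-0.06],
    [0.18,-0.12,-0.08,0,0,-0.12],
    [0.3,-0.18,-0.08,0,0,-0.18],
    [0.42,-0.19,-0.06,0,0,-0.24],
    [0.54,-0.19,-0.04,0,0,-0.295]
  ],
  "hand": 0.4
}}

```text
time_s: 1.72
eef_pos: [0.381, -0.3323, 0.2526]
orientation: [[0.334, 0.943, 0.001], [0.943, -0.334, -0.001], [-0.001, 0.001, -1.0]]
ft_force: [0.8, -1.5, -0.0]
grip_width: 0.0601
```

```bash
python3 - <<'E'
from h import *
print(delta([.511,-.292,.14],heading(168)))
E
```

```text
[0.1631, 0.2178, 0.2254, 0.0001, 0.0006, -0.5417]
```

Call:
{"fn": "servo_tool", "kwargs": {
  "deltas": [
    [0.06,0.08,0.05,0,0,-0.059],
    [0.12,0.16,0.11,0,0,-0.118],
    [0.163,0.218,0.17,0,0,-0.177],
    [0.163,0.218,0.2,0,0,-0.236],
    [0.163,0.218,0.225,0,0,-0.295]
  ]
}}

```text
time_s: 2.35
eef_pos: [0.5097, -0.2932, 0.1385]
orientation: [[-0.554, 0.832, -0.001], [0.832, 0.554, 0.001], [0.001, -0.0, -1.0]]
ft_force: [0.0, -1.1, 0.2]
grip_width: 0.0601
```

```bash
python3 - <<'E'
from h import *
print(delta([.511,-.292,.12],heading(168)))
E
```

```text
[0.0004, 0.0035, 0.037, 0.0, -0.0004, -0.2463]
```

Call:
{"fn": "servo_tool", "kwargs": {
  "deltas": [
    [0,0.003,0.02,0,0,-0.059],
    [0,0.003,0.037,0,0,-0.118],
    [0,0.003,0.037,0,0,-0.177],
    [0,0.003,0.037,0,0,-0.246],
    [0,0.003,0.037,0,0,-0.246]
  ]
}}

```text
time_s: 2.98
eef_pos: [0.5108, -0.293, 0.1211]
orientation: [[-0.977, 0.216, -0.0], [0.216, 0.977, 0.0], [0.0, 0.0, -1.0]]
ft_force: [0.6, 0.4, 0.3]
grip_width: 0.0597
```

```bash
python3 - <<'E'
from h import *
s=robot.observe();P=campose('wrist',s)
im,d=cams.camera('wrist');cv2.imwrite('pics/w1.png',im[:,:,::-1]);np.savez('w1.npz',im=im,d=d,p=s['eef_pos'],R=s['orientation'])
print(s['eef_pos'],s['orientation'],s['joint_positions'])
hsv=cv2.cvtColor(im,cv2.COLOR_RGB2HSV)
y=((hsv[...,0]>22)&(hsv[...,0]<35)&(hsv[...,1]>120)).astype(np.uint8)
n,l,st,c=cv2.connectedComponentsWithStats(y);k=1+st[1:,4].argmax();print(st[k],c[k])
X=cloud('wrist',d,P);Q=X[l==k];print(np.nanpercentile(Q,[5,50,95],axis=0))
top=Q[abs(Q[:,2]-.014)<.003];print(cv2.minEnclosingCircle(top[:,:2].astype(np.float32)),(top[:,:2].max(0)+top[:,:2].min(0))/2)
kn=(X[...,2]>.036)&(X[...,2]<.046)&(abs(X[...,0]-.511)<.05)&(abs(X[...,1]+.292)<.03)
print(kn.sum(),np.nanmedian(X[kn],0),cv2.minEnclosingCircle(X[kn][:,:2].astype(np.float32)))
E
```

```text
[ 0.51077988 -0.29295137  0.12112644] [[-9.76501641e-01  2.15509963e-01 -3.53424001e-05]
 [ 2.15509961e-01  9.76501641e-01  3.60602432e-05]
 [ 4.22832534e-05  2.75962473e-05 -9.99999999e-01]] [-6.44862671e-01  4.89893415e-01 -1.52946868e-01  9.28005964e-01
  7.57479173e-06 -4.27648638e-01]
[ 292  162   68   68 2493] [325.18572002 191.44685118]
[[ 0.48911061 -0.31159167  0.00556058]
 [ 0.50500251 -0.28756907  0.01470853]
 [ 0.53264508 -0.26879201  0.01623413]]
((0.511900007724762, -0.2900547385215759), 0.02511047199368477) [ 0.51193719 -0.2900834 ]
992 [ 0.51062011 -0.28994632  0.04264062] ((0.5117485523223877, -0.29012733697891235), 0.011915378272533417)
```

View pics/w1.png

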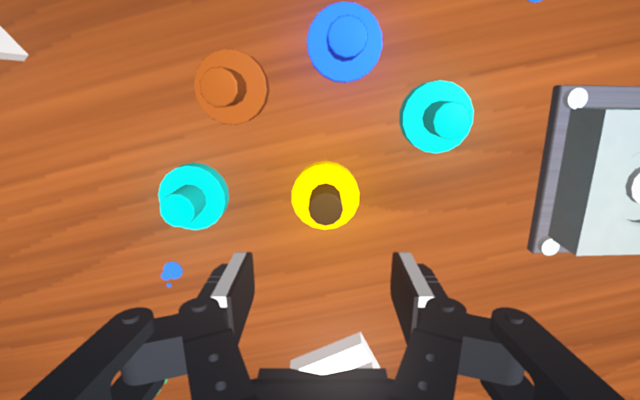

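The wrist view shows the yellow cap at (325,191), clear between the fingers. Its fitted centre is (0.512,-0.290). I'll descend to it.

Call:
{"fn": "servo_tool", "kwargs": {
  "deltas": [
    [-0.001,0.006,0.06,0,0,0],
    [-0.001,0.006,0.12,0,0,0],
    [-0.001,0.006,0.18,0,0,0],
    [-0.001,0.006,0.202,0,0,0],
    [-0.001,0.006,0.202,0,0,0]
  ]
}}

```text
time_s: 3.65
eef_pos: [0.5117, -0.29, 0.0199]
orientation: [[-0.976, 0.217, -0.001], [0.217, 0.976, 0.001], [0.001, 0.0, -1.0]]
ft_force: [0.6, -0.5, 0.5]
grip_width: 0.0598
```

Call:
{"fn": "servo_tool", "kwargs": {
  "deltas": [
    [0,0,0,0,0,0],
    [0,0,0,0,0,0],
    [0,0,0,0,0,0],
    [0,0,0,0,0,0],
    [0,0,0,0,0,0]
  ],
  "hand": -1,
  "grip_force": 40
}}

```text
time_s: 4.28
eef_pos: [0.5126, -0.2906, 0.0214]
orientation: [[-0.976, 0.216, 0.002], [0.216, 0.976, -0.001], [-0.002, -0.001, -1.0]]
ft_force: [-0.8, 0.2, 5.8]
grip_width: 0.0226
```

Call:
{"fn": "servo_tool", "kwargs": {
  "deltas": [
    [0,0,-0.01,0,0,0],
    [0,0,-0.05,0,0,0],
    [0,0,-0.12,0,0,0],
    [0,0,-0.18,0,0,0],
    [0,0,-0.2,0,0,0]
  ]
}}

```text
time_s: 4.9
eef_pos: [0.5128, -0.2908, 0.1223]
orientation: [[-0.976, 0.216, 0.003], [0.216, 0.976, -0.002], [-0.003, -0.001, -1.0]]
ft_force: [-0.8, 0.6, -1.2]
grip_width: 0.0226
```

```bash
python3 - <<'E'
from h import *
s=robot.observe();P=campose('wrist',s)
im,d=cams.camera('wrist');cv2.imwrite('pics/w2.png',im[:,:,::-1]);np.savez('w2.npz',im=im,d=d,p=s['eef_pos'],R=s['orientation'])
X=cloud('wrist',d,P);T=(X-s['eef_pos'])@s['orientation']
hsv=cv2.cvtColor(im,cv2.COLOR_RGB2HSV)
y=((hsv[...,0]>22)&(hsv[...,0]<35)&(hsv[...,1]>120)).astype(np.uint8)
n,l,st,c=cv2.connectedComponentsWithStats(y);k=1+st[1:,4].argmax();print(st[k])
Q=T[l==k];Q=Q[~np.isnan(Q[:,0])];print(np.percentile(Q,[1,50,99],axis=0))
print(s['eef_pos'],s['orientation'],s['grip_width'])
# pocket circle on wrist image
for n in ['pocket','nipple_base','housing']: print(n,[(q['uv'],q['conf'],onplane('wrist',q['uv'],.044,P=P)) for q in cams.spot_point('wrist',n)][:1])
print(delta([.5421,-.0726,.11],heading(168)))
E
```

```text
[ 270  198  106   61 3862]
[[-0.04074572 -0.02307424 -0.00090925]
 [ 0.01546777  0.00097821  0.00689264]
 [ 0.02559305  0.03073991  0.12119581]]
[ 0.51283005 -0.29080871  0.12226081] [[-0.97643815  0.21578236  0.00255291]
 [ 0.21577793  0.97644061 -0.00189997]
 [-0.00290274 -0.00130434 -0.99999494]] 0.022591338122500446
pocket []
nipple_base []
housing []
[0.0337, 0.4374, 0.0186, 0.0002, -0.0004, -0.0026]
```

View pics/w2.png

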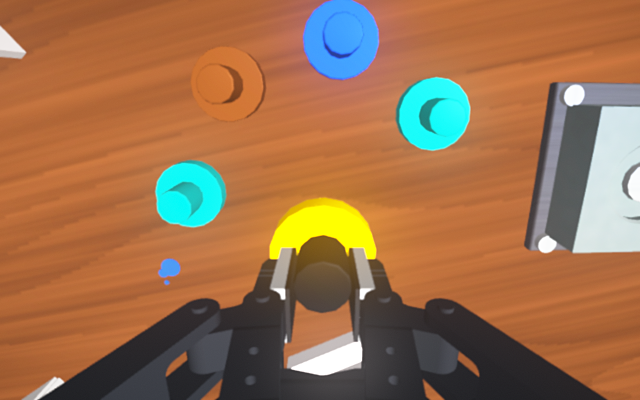

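Call:
{"fn": "servo_tool", "kwargs": {
  "deltas": [
    [0,0.06,0,0,0,0],
    [0,0.14,0,0,0,0],
    [0,0.2,0,0,0,0],
    [0,0.24,0,0,0,0],
    [0,0.24,0,0,0,0]
  ]
}}

```text
time_s: 5.72
eef_pos: [0.5376, -0.1718, 0.1194]
orientation: [[-0.977, 0.214, -0.001], [0.214, 0.977, 0.001], [0.001, 0.0, -1.0]]
ft_force: [-0.3, -0.6, -1.0]
grip_width: 0.0225
```

```bash
python3 - <<'E'
from h import *
z=np.load('w2.npz');im,d=z['im'],z['d']
s0={'eef_pos':z['p'],'orientation':z['R']}
X=cloud('wrist',d,campose('wrist',s0));T=(X-z['p'])@z['R']
hsv=cv2.cvtColor(im,cv2.COLOR_RGB2HSV)
y=((hsv[...,0]>22)&(hsv[...,0]<35)&(hsv[...,1]>120))&(T[...,2]<.03)&(T[...,2]>-.01)
Q=T[y]
# top face: lower z (tool z down) 
for it in range(6):
    if it==0: sel=Q[Q[:,2]<np.percentile(Q[:,2],60)]
    A=np.c_[sel[:,:2],np.ones(len(sel))];c=np.linalg.lstsq(A,sel[:,2],rcond=None)[0]
    r=Q[:,2]-(np.c_[Q[:,:2],np.ones(len(Q))]@c); sel=Q[abs(r)<.0015]
print('plane',c,len(sel),'tilt deg',np.degrees(np.arctan(c[:2])))
# outer edge points
ang=np.arctan2(sel[:,1],sel[:,0]);rr=np.hypot(sel[:,0],sel[:,1])
E_=[]
for a in np.arange(-80,81,4):
    m=abs(np.degrees(ang)-a)<2
    if m.sum()>2: i=np.where(m)[0][rr[m].argmax()];E_.append(sel[i,:2])
print(len(E_),fitcircle(np.array(E_)))
s=robot.observe();P=campose('wrist',s)
im,d=cams.camera('wrist');cv2.imwrite('pics/w3.png',im[:,:,::-1]);np.savez('w3.npz',im=im,d=d,p=s['eef_pos'],R=s['orientation'])
X=cloud('wrist',d,P)
for n in ['pocket','nipple_base','housing']: print(n,[(q['uv'],q['conf'],onplane('wrist',q['uv'],.044,P=P)) for q in cams.spot_point('wrist',n)][:1])
print(s['eef_pos'])
E
```

```text
plane [ 0.00118838 -0.00194118  0.00673732] 3084 tilt deg [ 0.06808906 -0.11122131]
41 (array([0.00151017, 0.00057892]), np.float64(0.02427364398215606))
pocket [([475.4, 186.2], 0.69, array([[ 0.54284702, -0.07102641,  0.044     ]]))]
nipple_base []
housing [([521.2, 172.0], 0.68, array([[ 0.53982431, -0.04078884,  0.044     ]]))]
[ 0.53756956 -0.17183108  0.1194151 ]
```

View pics/w3.png

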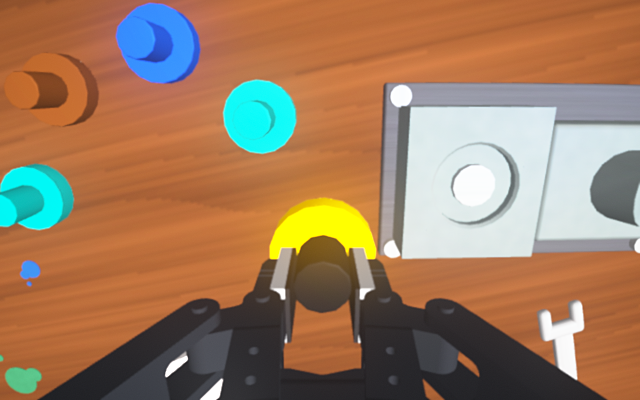

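```bash
python3 - <<'E'
from h import *
z=np.load('w3.npz');im,d=z['im'],z['d']
P=campose('wrist',{'eef_pos':z['p'],'orientation':z['R']});X=cloud('wrist',d,P)
g=im.min(2);m=(g>225).astype(np.uint8);m[:150]=0;m[220:]=0;m[:,440:][:, 80:]=0;m[:,:440]=0
n,l,st,c=cv2.connectedComponentsWithStats(m);k=1+st[1:,4].argmax();print(st[k],c[k])
cn=max(cv2.findContours((l==k).astype(np.uint8),0,1)[0],key=len)
Q=onplane('wrist',cn.reshape(-1,2).astype(float),.042,P=P)[:,:2];print('shaft',fitcircle(Q))
b=(abs(X[...,2]-.044)<.0012)&(np.hypot(X[...,0]-.5425,X[...,1]+.072)>.025)
print('med z top',np.nanmedian(X[150:170,420:430,2]))
# floor ring
f=(X[...,2]<.0395)&(np.hypot(X[...,0]-.5425,X[...,1]+.072)<.032); print('floor',f.sum(),np.nanmedian(X[f],0))
e=X[f];an=np.degrees(np.arctan2(e[:,1]+.072,e[:,0]-.5425));r=np.hypot(e[:,0]-.5425,e[:,1]+.072)
for a in range(-180,180,30):
    mm=abs(an-a)<8;print(a,mm.sum(),np.round([r[mm].min(),r[mm].max()],4) if mm.any() else '')
for uv in [(401,96),(392,249)]: print(onplane('wrist',uv,.012,P=P))
E
```

```text
[ 453  164   56   56 1887] [478.23105458 189.7154213 ]
shaft (array([ 0.54686302, -0.0682857 ]), np.float64(0.016595680173691823))
med z top 0.04480455314442276
floor 3456 [ 0.54221207 -0.07014266  0.036845  ]
-180 74 [0.0131 0.0249]
-150 133 [0.0128 0.0243]
-120 134 [0.0124 0.024 ]
-90 143 [0.0127 0.0248]
-60 147 [0.0133 0.0265]
-30 156 [0.0143 0.0273]
0 155 [0.0157 0.0276]
30 150 [0.0171 0.0281]
60 161 [0.017  0.0284]
90 162 [0.0168 0.0284]
120 175 [0.0149 0.0275]
150 171 [0.0139 0.0273]
[[ 0.4791017  -0.10291381  0.012     ]]
[[ 0.59076616 -0.12731014  0.012     ]]
```

```bash
python3 - <<'E'
from h import *
print(delta([.5444,-.0714,.085],heading(167.8)))
E
```

```text
[0.0312, 0.203, 0.0699, -0.0001, -0.0, -0.0017]
```

Call:
{"fn": "servo_tool", "kwargs": {
  "deltas": [
    [0.01,0.07,0,0,0,0],
    [0.02,0.14,0.01,0,0,0],
    [0.031,0.203,0.03,0,0,0],
    [0.031,0.203,0.07,0,0,0],
    [0.031,0.203,0.07,0,0,0]
  ]
}}

```text
time_s: 6.55
eef_pos: [0.5435, -0.0708, 0.0841]
orientation: [[-0.976, 0.216, -0.002], [0.216, 0.976, 0.0], [0.002, -0.0, -1.0]]
ft_force: [0.8, 0.0, -0.4]
grip_width: 0.0225
```

```bash
python3 - <<'E'
from h import *
s=robot.observe();print(s['eef_pos'],delta([.5444,-.0714,.0567],heading(167.8)))
im,d=cams.camera('wrist');cv2.imwrite('pics/w4.png',im[:,:,::-1]);np.savez('w4.npz',im=im,d=d,p=s['eef_pos'],R=s['orientation'])
E
```

```text
[ 0.54350877 -0.07075371  0.08409957] [-0.0022, -0.0009, 0.0548, -0.0, -0.0008, -0.0016]
```

View pics/w4.png

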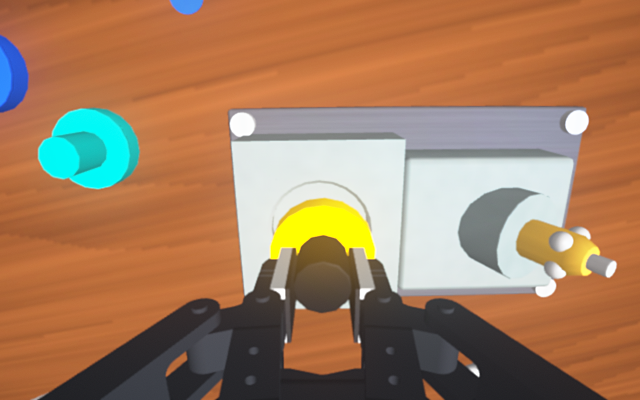

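The cap is centred over the pocket, with the pocket rim showing evenly at about (320,200). I'll lower it.

Call:
{"fn": "servo_tool", "kwargs": {
  "deltas": [
    [-0.001,-0.001,0.02,0,0,0],
    [-0.002,-0.001,0.035,0,0,0],
    [-0.002,-0.001,0.045,0,0,0],
    [-0.002,-0.001,0.053,0,0,0],
    [-0.002,-0.001,0.058,0,0,0]
  ]
}}

```text
time_s: 7.22
eef_pos: [0.5452, -0.0714, 0.0572]
orientation: [[-0.976, 0.216, -0.0], [0.216, 0.976, -0.001], [0.0, -0.001, -1.0]]
ft_force: [-11.9, 2.1, 36.6]
grip_width: 0.0226
```

Call:
{"fn": "servo_tool", "kwargs": {
  "deltas": [
    [0,0,-0.003,0,0,0],
    [0,0,-0.003,0,0,0],
    [0,0,-0.003,0,0,0],
    [0,0,-0.003,0,0,0],
    [0,0,-0.003,0,0,0]
  ],
  "hand": 0.2
}}

```text
time_s: 7.85
eef_pos: [0.5454, -0.0712, 0.0576]
orientation: [[-0.976, 0.216, -0.0], [0.216, 0.976, 0.0], [0.0, 0.0, -1.0]]
ft_force: [-0.7, -0.5, -1.0]
grip_width: 0.051
```

Call:
{"fn": "servo_tool", "kwargs": {
  "deltas": [
    [0,0,-0.03,0,0,0],
    [0,0,-0.08,0,0,0],
    [0,0,-0.14,0,0,0],
    [0,0,-0.2,0,0,0],
    [0,0,-0.2,0,0,0]
  ]
}}

```text
time_s: 8.48
eef_pos: [0.5472, -0.0717, 0.1609]
orientation: [[-0.976, 0.216, 0.005], [0.216, 0.976, -0.001], [-0.005, -0.0, -1.0]]
ft_force: [0.2, -0.5, -0.3]
grip_width: 0.0515
```

```bash
python3 - <<'E'
from h import *
s=robot.observe();print(s['eef_pos'])
P=campose('wrist',s)
im,d=cams.camera('wrist');cv2.imwrite('pics/w5.png',im[:,:,::-1]);np.savez('w5.npz',im=im,d=d,p=s['eef_pos'],R=s['orientation'])
X=cloud('wrist',d,P)
hsv=cv2.cvtColor(im,cv2.COLOR_RGB2HSV)
y=((hsv[...,0]>22)&(hsv[...,0]<35)&(hsv[...,1]>120)&(np.hypot(X[...,0]-.544,X[...,1]+.071)<.03))
Q=X[y];print(np.nanpercentile(Q,[2,50,98],axis=0))
Q=Q[abs(Q[:,2]-.05)<.005];A=np.c_[Q[:,:2],np.ones(len(Q))];c=np.linalg.lstsq(A,Q[:,2],rcond=None)[0];print('tilt',c[:2],np.median(Q[:,2]))
b=(hsv[...,2]>0)&(abs(X[...,2]-.044)<.005)&(np.hypot(X[...,0]-.544,X[...,1]+.071)>.032)&(abs(X[...,0]-.544)<.04)&(abs(X[...,1]+.071)<.04)
print('block z',np.nanmedian(X[b][:,2]))
print(cv2.minEnclosingCircle(Q[:,:2].astype(np.float32)))
E
```

```text
[ 0.54720986 -0.07166591  0.16088776]
[[ 0.52035913 -0.09289323  0.04374539]
 [ 0.53699899 -0.06738468  0.0507532 ]
 [ 0.56635643 -0.04786742  0.07731376]]
tilt [ 0.00813992 -0.00061314] 0.050751323104961416
block z 0.04476585513295522
((0.5440028309822083, -0.07039418816566467), 0.02490987814962864)
```

View pics/w5.png

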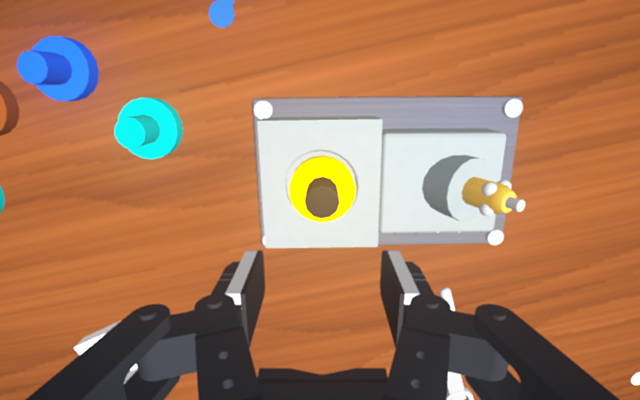

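The cap sits home: its skirt top is 6.0 mm above the block and it is flat. Next I'll work out the nipple's pose.

```bash
cat > nip.py <<'E'
from h import *
import sys
z=np.load(sys.argv[1]);im,d=z['im'],z['d']
P=campose('wrist',{'eef_pos':z['p'],'orientation':z['R']});X=cloud('wrist',d,P)
g=im.min(2);m=(g>215).astype(np.uint8)
n,l,st,c=cv2.connectedComponentsWithStats(m)
B=[]
for k in range(1,n):
    if 100<st[k,4]<900:
        w=onplane('wrist',c[k],.013,P=P)[0]
        if abs(w[0]-.553)<.12 and abs(w[1]+.019)<.15 and np.nanmedian(X[l==k][:,2])<.02: B.append(w);print('bolt',c[k],w,st[k,4],np.nanmedian(X[l==k],0))
th=np.radians(-11.6);xh=np.array([np.cos(th),np.sin(th),0]);yh=np.array([-np.sin(th),np.cos(th),0])
nn=yh*np.sin(np.radians(25))+np.array([0,0,np.cos(np.radians(25))])
nb0=np.array([.555,-.0175,0])+yh*.055
Y=X-nb0
# boss face points: plane
rad=np.hypot(Y[...,0],Y[...,1]); m=(rad<.04)&(X[...,2]>.046)
Q=X[m];h=Q@nn
hist,e=np.histogram(h[~np.isnan(h)],bins=40);print(np.round(e[hist.argmax()-1:hist.argmax()+3],4),hist.max())
# restrict gray (not brass)
hsv=cv2.cvtColor(im,cv2.COLOR_RGB2HSV);gray=hsv[...,1]<40
best=None
mm=m&gray;Q=X[mm];h=Q@nn;hist,e=np.histogram(h,bins=40);h0=e[hist.argmax()]+.5*(e[1]-e[0])
F=Q[abs(h-h0)<.002];c0=F.mean(0)
u,sv,vt=np.linalg.svd(F-c0);nf=vt[2]*np.sign(vt[2][2]);print('face n',nf,'tilt',np.degrees(np.arccos(nf[2])),'az',np.degrees(np.arctan2(nf[1],nf[0])),len(F))
mask=np.zeros(mm.shape,np.uint8);mask[mm]=(abs(h-h0)<.002)*255
# outer circle in face plane
a=xh;b=np.cross(nf,a);b/=np.linalg.norm(b)
p2=np.c_[(F-c0)@a,(F-c0)@b]
print('bbox',p2.min(0),p2.max(0));cc,r=cv2.minEnclosingCircle(p2.astype(np.float32));print('circ',cc,r,'centre',c0+a*cc[0]+b*cc[1])
hull=cv2.convexHull(p2.astype(np.float32)).reshape(-1,2);cf,rf=fitcircle(hull.astype(float));print('hullfit',cf,rf,c0+a*cf[0]+b*cf[1])
# nipple brass
br=(hsv[...,0]>12)&(hsv[...,0]<30)&(hsv[...,1]>90)&(rad<.07)&(X[...,2]>.05)&(X[...,1]>-.02)
N=X[br];print('brass',len(N),np.nanmedian(N,0))
E
python3 nip.py w5.npz; python3 nip.py w4.npz; python3 - <<'E'
from h import *
im=np.load('w5.npz')['im'][120:260,400:540];cv2.imwrite('pics/nz.png',cv2.resize(im[:,:,::-1],None,fx=4,fy=4,interpolation=cv2.INTER_CUBIC))
E
```

```text
bolt [513.39846743 107.77394636] [0.52018022 0.09377721 0.013     ] 261 [0.51956149 0.09187228 0.01678605]
bolt [262.60507246 109.39855072] [ 0.47830837 -0.10449129  0.013     ] 276 [ 0.47829491 -0.10392509  0.01654797]
bolt [495.38095238 237.03174603] [0.6311056  0.07047829 0.013     ] 189 [0.62911451 0.06906035 0.01663872]
[0.1132 0.1149 0.1166 0.1183] 1079
face n [0.07577606 0.4071724  0.91020252] tilt 24.466646881337443 az 79.4576812170486 1637
bbox [-0.02842151 -0.01834939] [0.03713855 0.03428948]
circ (0.003955439664423466, 0.017392337322235107) 0.03589480370283127 centre [0.56815531 0.0458682  0.05415713]
hullfit [0.00261909 0.01747108] 0.033421217900239795 [0.56686067 0.04620712 0.05412452]
brass 1007 [0.56282768 0.03727832 0.07955514]
bolt [576.52606635 121.88862559] [0.52033636 0.09429665 0.013     ] 422 [0.51948523 0.09169192 0.01678109]
bolt [241.88160677 124.13530655] [ 0.47838605 -0.10475513  0.013     ] 473 [ 0.4783081  -0.10392791  0.01661181]
[0.1142 0.1159 0.1176 0.1193] 1963
face n [0.08379991 0.40877606 0.90877924] tilt 24.66280696018136 az 78.41476345339184 2543
bbox [-0.02052852 -0.01801767] [0.02719239 0.03284225]
circ (0.00010451841080794111, 0.008687847293913364) 0.027876151725649834 centre [0.5623055  0.038473   0.05795254]
hullfit [0.0027066  0.00734346] 0.024758722913497285 [0.56460877 0.03675299 0.05851352]
brass 2429 [0.56224742 0.03724967 0.07752722]
```

View pics/nz.png

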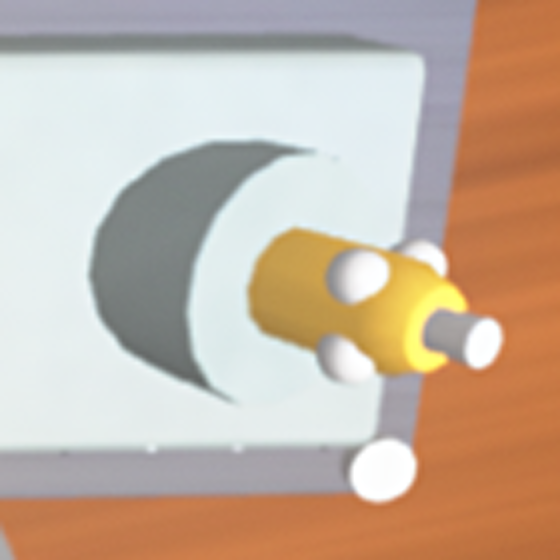

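```bash
cat > cyl.py <<'E'
from h import *
from scipy.optimize import least_squares
th=np.radians(-11.8);xh=np.array([np.cos(th),np.sin(th),0]);yh=np.array([-np.sin(th),np.cos(th),0])
nn=yh*np.sin(np.radians(25))+np.array([0,0,np.cos(np.radians(25))]);vh=np.cross(nn,xh)
def fit(f):
    z=np.load(f);im,d=z['im'],z['d']
    P=campose('wrist',{'eef_pos':z['p'],'orientation':z['R']});X=cloud('wrist',d,P)
    hsv=cv2.cvtColor(im,cv2.COLOR_RGB2HSV);rad=np.hypot(X[...,0]-.566,X[...,1]-.037)
    face=(hsv[...,1]<40)&(rad<.035)&(X[...,2]>.047)
    h=X[face]@nn;hist,e=np.histogram(h,bins=60);h0=np.median(h[abs(h-e[hist.argmax()])<.002])
    br=(hsv[...,0]>12)&(hsv[...,0]<30)&(hsv[...,1]>90)&(rad<.06)
    br=cv2.erode(br.astype(np.uint8),np.ones((3,3)))>0
    N=X[br];hh=N@nn-h0;N=N[(hh>.002)&(hh<.026)]
    q=np.c_[N@xh,N@vh]
    r=least_squares(lambda c:np.hypot(q[:,0]-c[0],q[:,1]-c[1])-.0105,q.mean(0),loss='soft_l1',f_scale=.0005)
    r2=least_squares(lambda c:np.hypot(q[:,0]-c[0],q[:,1]-c[1])-c[2],np.r_[q.mean(0),.01],loss='soft_l1',f_scale=.0005)
    print(f,len(N),'h0',h0,'r free',r2.x[2],'rms',np.sqrt((r.fun**2).mean()))
    base=xh*r.x[0]+vh*r.x[1]+nn*h0;print(' base',base, 'free', xh*r2.x[0]+vh*r2.x[1]+nn*h0)
    # reproject: pin tip, base
    print(' pix base/pin tip',proj('wrist',[base,base+.04*nn,base+.031*nn],P=P).round(1).tolist())
    return base
if __name__=='__main__':
    import sys
    for f in sys.argv[1:]: fit(f)
E
python3 cyl.py w4.npz w5.npz
python3 -c "
from h import *
for f,u in [('w5.npz',[(513.4,107.8),(262.6,109.4),(495.4,237.0)]),('w4.npz',[(576.5,121.9),(241.9,124.1)])]:
    z=np.load(f);P=campose('wrist',{'eef_pos':z['p'],'orientation':z['R']});print(onplane('wrist',u,.016,P=P))
"
```

```text
w4.npz 1311 h0 0.11698889719704034 r free 0.009778069426723655 rms 0.000663773162805876
 base [0.56527536 0.03624507 0.05863521] free [0.56476328 0.03565634 0.05895277]
 pix base/pin tip [[528.8, 237.4], [611.4, 269.2], [590.1, 261.0]]
w5.npz 486 h0 0.117088327604336 r free 0.009912190872970838 rms 0.0006384904953298191
 base [0.5655121  0.03620695 0.05873975] free [0.56514662 0.0357224  0.05899577]
 pix base/pin tip [[471.7, 190.6], [520.8, 206.0], [508.6, 202.2]]
[[ 0.51972125  0.09224385  0.016     ]
 [ 0.47826073 -0.1039834   0.016     ]
 [ 0.62945441  0.0692046   0.016     ]]
[[ 0.51965093  0.09220514  0.016     ]
 [ 0.47826618 -0.10403144  0.016     ]]
```

Call:
{"fn": "servo_tool", "kwargs": {
  "deltas": [
    [0.04,0.1,-0.08,0,0,0],
    [0.08,0.21,-0.12,0,0,0],
    [0.13,0.32,-0.12,0,0,0],
    [0.17,0.43,-0.12,0,0,0],
    [0.22,0.54,-0.12,0,0,0]
  ],
  "hand": 0.6
}}

```text
time_s: 9.15
eef_pos: [0.4954, 0.2179, 0.2171]
orientation: [[-0.976, 0.216, -0.001], [0.216, 0.976, -0.0], [0.001, -0.0, -1.0]]
ft_force: [0.9, 0.9, -0.7]
grip_width: 0.068
```

Call:
{"fn": "servo_tool", "kwargs": {
  "deltas": [
    [0.04,0.1,0,0,0,0],
    [0.08,0.2,0,0,0,0],
    [0.1,0.225,0,0,0,0],
    [0.1,0.225,0,0,0,0],
    [0.1,0.225,0,0,0,0]
  ]
}}

```text
time_s: 9.78
eef_pos: [0.4719, 0.3355, 0.2174]
orientation: [[-0.976, 0.217, -0.0], [0.217, 0.976, -0.001], [0.0, -0.001, -1.0]]
ft_force: [0.2, -0.3, 0.3]
grip_width: 0.0682
```

```bash
python3 - <<'E'
from h import *
s=robot.observe();print(s['eef_pos'],s['joint_positions'])
P=campose('wrist',s)
im,d=cams.camera('wrist');cv2.imwrite('pics/w6.png',im[:,:,::-1]);np.savez('w6.npz',im=im,d=d,p=s['eef_pos'],R=s['orientation'])
X=cloud('wrist',d,P)
t=(abs(X[...,2]-.095)<.004)&(np.hypot(X[...,0]-.473,X[...,1]-.337)<.06)
print(t.sum(),np.nanmedian(X[t],0),cv2.minEnclosingCircle(X[t][:,:2].astype(np.float32)))
t=(abs(X[...,2]-.036)<.004)&(np.hypot(X[...,0]-.473,X[...,1]-.337)<.04)
print(t.sum(),cv2.minEnclosingCircle(X[t][:,:2].astype(np.float32)))
E
```

```text
[0.47189232 0.33547284 0.21742579] [ 4.91998437e-01  4.01833095e-01 -2.80136829e-02  1.14170455e+00
 -4.12893117e-04  7.10486039e-01]
1161 [0.47423582 0.34040728 0.09566514] ((0.47458773851394653, 0.3403816521167755), 0.015580418519675732)
565 ((0.4747914671897888, 0.34044623374938965), 0.021646449342370033)
```

View pics/w6.png

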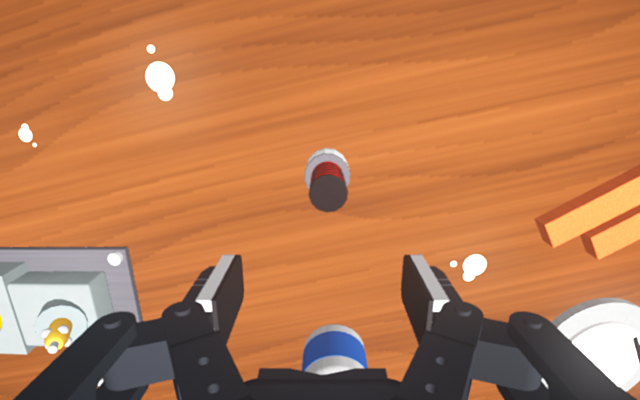

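Call:
{"fn": "servo_tool", "kwargs": {
  "deltas": [
    [-0.003,0.011,0.08,0,0,0],
    [-0.003,0.011,0.17,0,0,0],
    [-0.003,0.011,0.26,0,0,0],
    [-0.003,0.011,0.341,0,0,0],
    [-0.003,0.011,0.341,0,0,0]
  ]
}}

```text
time_s: 10.45
eef_pos: [0.4727, 0.3395, 0.0448]
orientation: [[-0.976, 0.217, -0.005], [0.217, 0.976, -0.003], [0.004, -0.004, -1.0]]
ft_force: [-0.6, 0.3, 0.5]
grip_width: 0.068
```

Call:
{"fn": "servo_tool", "kwargs": {
  "deltas": [
    [0,0,0,0,0,0],
    [0,0,0,0,0,0],
    [0,0,0,0,0,0],
    [0,0,0,0,0,0],
    [0,0,0,0,0,0]
  ],
  "hand": -1,
  "grip_force": 90
}}

```text
time_s: 11.08
eef_pos: [0.4757, 0.3421, 0.0493]
orientation: [[-0.976, 0.216, 0.003], [0.216, 0.976, 0.001], [-0.003, 0.002, -1.0]]
ft_force: [-0.7, -2.1, 8.4]
grip_width: 0.0286
```

Call:
{"fn": "servo_tool", "kwargs": {
  "deltas": [
    [0,0,-0.03,0,0,0],
    [0,0,-0.1,0,0,0],
    [0,0,-0.18,0,0,0],
    [0,0,-0.26,0,0,0],
    [0,0,-0.26,0,0,0]
  ]
}}

```text
time_s: 11.7
eef_pos: [0.4762, 0.343, 0.1816]
orientation: [[-0.976, 0.215, 0.006], [0.216, 0.976, 0.003], [-0.005, 0.005, -1.0]]
ft_force: [-0.5, -0.2, -2.4]
grip_width: 0.028
```

```bash
python3 - <<'E'
from h import *
s=robot.observe();print(s['eef_pos'],s['joint_positions'],s['ft_force'])
im,d=cams.camera('wrist');cv2.imwrite('pics/w7.png',im[:,:,::-1]);np.savez('w7.npz',im=im,d=d,p=s['eef_pos'],R=s['orientation'])
P=campose('wrist',s);X=cloud('wrist',d,P);T=(X-s['eef_pos'])@s['orientation'];np.save('T7.npy',T)
for v in range(150,330,12): print(v,[ (u,np.round(T[v,u]*1000,0).tolist()) for u in (290,307,322,340,355)])
im,d=cams.camera('scene');cv2.imwrite('pics/s7.png',cv2.resize(im[100:260,300:560,::-1],None,fx=3,fy=3))
E
```

```text
[0.47623752 0.34304219 0.18155784] [ 4.99616755e-01  4.32286506e-01 -7.73792183e-02  1.05413877e+00
  1.56197062e-04  7.16831757e-01] [-0.49366032 -0.19242931 -2.44989826]
150 [(290, [23.0, -29.0, 181.0]), (307, [23.0, -13.0, 181.0]), (322, [23.0, 1.0, 181.0]), (340, [23.0, 17.0, 181.0]), (355, [23.0, 31.0, 181.0])]
162 [(290, [12.0, -29.0, 179.0]), (307, [12.0, -13.0, 181.0]), (322, [12.0, 1.0, 181.0]), (340, [12.0, 17.0, 181.0]), (355, [12.0, 31.0, 181.0])]
174 [(290, [0.0, -29.0, 181.0]), (307, [0.0, -13.0, 180.0]), (322, [0.0, 1.0, 180.0]), (340, [0.0, 18.0, 181.0]), (355, [-0.0, 32.0, 182.0])]
186 [(290, [-12.0, -30.0, 182.0]), (307, [-11.0, -14.0, 180.0]), (322, [-12.0, 1.0, 182.0]), (340, [-12.0, 18.0, 181.0]), (355, [-12.0, 32.0, 182.0])]
198 [(290, [-23.0, -30.0, 180.0]), (307, [20.0, -7.0, 38.0]), (322, [22.0, 1.0, 32.0]), (340, [19.0, 10.0, 41.0]), (355, [-23.0, 32.0, 180.0])]
210 [(290, [13.0, -17.0, 38.0]), (307, [20.0, -7.0, 16.0]), (322, [22.0, 1.0, 12.0]), (340, [20.0, 9.0, 18.0]), (355, [-36.0, 33.0, 182.0])]
222 [(290, [16.0, -15.0, 13.0]), (307, [16.0, -7.0, 13.0])
[... 507 characters left out ...]
[7.0, -12.0, -19.0]), (307, [14.0, -5.0, -31.0]), (322, [15.0, 0.0, -33.0]), (340, [13.0, 7.0, -29.0]), (355, [6.0, 14.0, -17.0])]
282 [(290, [10.0, -11.0, -31.0]), (307, [14.0, -4.0, -40.0]), (322, [15.0, 0.0, -40.0]), (340, [13.0, 7.0, -38.0]), (355, [9.0, 12.0, -31.0])]
294 [(290, [11.0, -10.0, -41.0]), (307, [14.0, -4.0, -46.0]), (322, [14.0, 0.0, -46.0]), (340, [13.0, 6.0, -45.0]), (355, [11.0, 11.0, -41.0])]
306 [(290, [10.0, -10.0, -46.0]), (307, [10.0, -4.0, -47.0]), (322, [10.0, 0.0, -47.0]), (340, [10.0, 6.0, -47.0]), (355, [10.0, 11.0, -47.0])]
318 [(290, [6.0, -10.0, -47.0]), (307, [5.0, -4.0, -46.0]), (322, [4.0, 0.0, -45.0]), (340, [3.0, 6.0, -44.0]), (355, [5.0, 11.0, -46.0])]
```

View pics/w7.png

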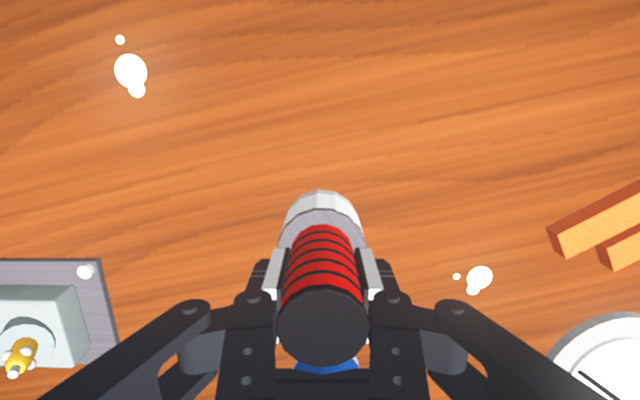

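View pics/s7.png

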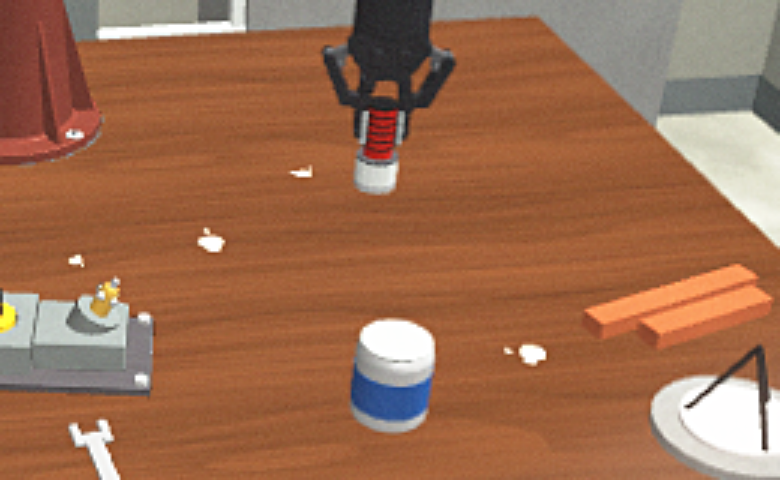

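```bash
cat > pfit.py <<'E'
from h import *
from scipy.optimize import least_squares
def pfit(f):
    z=np.load(f);im,d=z['im'],z['d']
    P=campose('wrist',{'eef_pos':z['p'],'orientation':z['R']});T=(cloud('wrist',d,P)-z['p'])@z['R']
    hsv=cv2.cvtColor(im,cv2.COLOR_RGB2HSV)
    red=((hsv[...,0]<8)|(hsv[...,0]>172))&(hsv[...,1]>150)&(abs(T[...,1])<.02)&(abs(T[...,0])<.03)&(abs(T[...,2])<.05)
    red=cv2.erode(red.astype(np.uint8),np.ones((3,3)))>0
    A=T[red]
    nose=(hsv[...,1]<60)&(T[...,2]>.015)&(T[...,2]<.047)&(np.hypot(T[...,0],T[...,1])<.03)&(T[...,0]>0)
    B=T[nose]
    sh=(hsv[...,1]<60)&(abs(T[...,2]-.0125)<.003)&(np.hypot(T[...,0],T[...,1])<.02)&(abs(T[...,1])<.01)
    def res(q):
        a=np.hypot(A[:,0]-q[0]-q[2]*A[:,2],A[:,1]-q[1]-q[3]*A[:,2])-.015
        b=np.hypot(B[:,0]-q[0]-q[2]*B[:,2],B[:,1]-q[1]-q[3]*B[:,2])-.022
        return np.r_[a/np.sqrt(len(A)),b/np.sqrt(len(B))]*100
    r=least_squares(res,[0,0,0,0],loss='soft_l1',f_scale=.05)
    q=r.x;print(f,len(A),len(B),'x0,y0 mm',q[:2]*1000,'slopes deg',np.degrees(q[2:]),'shoulder',np.nanmedian(T[sh][:,2]),'mouth est xy mm',(q[:2]+q[2:]*.0485)*1000)
    return q
if __name__=='__main__':
    import sys; pfit(sys.argv[1])
E
python3 pfit.py w7.npz; python3 - <<'E'
from h import *
from cyl import nn,xh,vh
B=np.array([.5652,.0363,.0582])
R=np.c_[-xh,vh,-nn]
for h in [.1]:
    p=B+nn*(.0485+h);print(p,R.round(4).tolist(),delta(p,R), 'via', delta(p+[0,0,.0],R))
E
```

```text
w7.npz 1659 1182 x0,y0 mm [-0.16722234  0.42752105] slopes deg [-0.47480516 -0.20726848] shoulder 0.01265730064564027 mouth est xy mm [-0.56913764  0.25207145]
[0.57803393 0.09773255 0.19278671] [[-0.9789, 0.1853, -0.0864], [0.2045, 0.8872, -0.4137], [-0.0, -0.4226, -0.9063]] [-0.308, -0.4321, -0.0304, 0.1391, -0.0006, -0.0036] via [-0.308, -0.4321, -0.0304, 0.1391, -0.0006, -0.0036]
```

Call:
{"fn": "servo_tool", "kwargs": {
  "deltas": [
    [-0.06,-0.08,-0.03,0.02,0,0],
    [-0.13,-0.18,-0.04,0.05,0,0],
    [-0.2,-0.28,-0.04,0.08,0,-0.002],
    [-0.27,-0.37,-0.035,0.11,0,-0.004],
    [-0.308,-0.432,-0.03,0.139,0,-0.004]
  ]
}}

```text
time_s: 12.42
eef_pos: [0.5783, 0.0953, 0.1907]
orientation: [[-0.979, 0.184, -0.092], [0.205, 0.886, -0.416], [0.005, -0.426, -0.905]]
ft_force: [-0.0, 0.4, -2.3]
grip_width: 0.0285
```

Call:
{"fn": "servo_tool", "kwargs": {
  "deltas": [
    [0,0,0,0,0,0],
    [0,0,0,0,0,0],
    [0,0,0,0,0,0],
    [0,0,0,0,0,0],
    [0,0,0,0,0,0]
  ]
}}

```text
time_s: 13.05
eef_pos: [0.578, 0.0981, 0.1925]
orientation: [[-0.979, 0.183, -0.088], [0.203, 0.888, -0.413], [0.002, -0.423, -0.906]]
ft_force: [0.1, 0.4, -2.6]
grip_width: 0.0283
```

```bash
python3 - <<'E'
from h import *
s=robot.observe();print(s['eef_pos'],s['orientation'],s['joint_positions'],s['ft_force'])
im,d=cams.camera('wrist');cv2.imwrite('pics/w8.png',im[:,:,::-1]);np.savez('w8.npz',im=im,d=d,p=s['eef_pos'],R=s['orientation'])
from cyl import nn,xh,vh
R=np.c_[-xh,vh,-nn]
B=np.array([.5652,.0363,.0582])
# mouth offset in tool
m=np.array([-.0005,.0003,.0486])
for h in (.1,.045):
    print(h,delta(B+nn*h-R@m,R))
M=s['eef_pos']+s['orientation']@m-B;print('mouth rel',M@xh,M@vh,M@nn,'tilt',np.degrees(np.arccos(-s['orientation'][:,2]@nn)))
import pfit,cyl
pfit.pfit('w8.npz');cyl.fit('w8.npz')
E
```

```text
[0.57803722 0.09805403 0.19248472] [[-0.97908733  0.18343833 -0.08796807]
 [ 0.20342772  0.8875989  -0.41326185]
 [ 0.0022723  -0.42251459 -0.90635328]] [ 0.2527589   0.61817139  0.1775109   1.33521008 -0.38777788  0.49751711] [ 0.14208693  0.42006777 -2.56504642]
0.1 [0.0009, -0.0013, -0.0007, -0.0, -0.0006, 0.0006]
0.045 [0.0007, -0.0013, 0.1093, -0.0, -0.0006, 0.0006]
mouth rel 0.0003591972174869176 0.0007197769780360109 0.09975887697080121 tilt 0.09181469279630917
w8.npz 1518 1183 x0,y0 mm [-0.06519352  0.15320762] slopes deg [-0.43079144 -0.23641288] shoulder 0.012435556941577577 mouth est xy mm [-0.42985188 -0.04691226]
w8.npz 39 h0 0.11689460646890511 r free 0.008724797745211373 rms 0.0003830169354111926
 base [0.56538945 0.03766756 0.05787099] free [0.56352251 0.03705053 0.05833067]
 pix base/pin tip [[322.8, 183.3], [323.0, 196.7], [323.0, 193.3]]
```

View pics/w8.png

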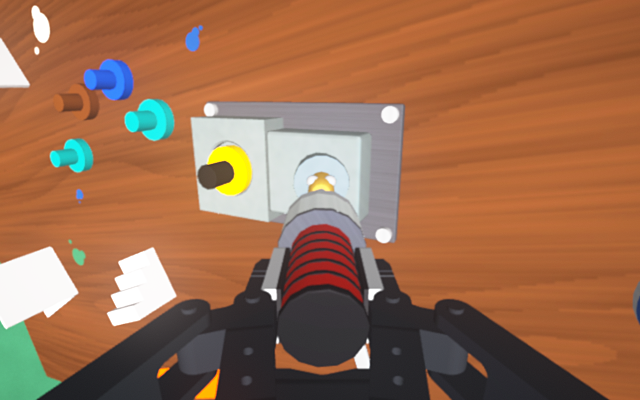

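Call:
{"fn": "servo_tool", "kwargs": {
  "deltas": [
    [0.001,-0.001,0.03,0,-0.0006,0.0006],
    [0.001,-0.0013,0.06,0,-0.0006,0.0006],
    [0.001,-0.0013,0.09,0,-0.0006,0.0006],
    [0.001,-0.0013,0.12,0,-0.0006,0.0006],
    [0.001,-0.0013,0.12,0,-0.0006,0.0006]
  ]
}}

```text
time_s: 13.72
eef_pos: [0.5715, 0.0721, 0.1374]
orientation: [[-0.979, 0.185, -0.088], [0.205, 0.887, -0.414], [0.002, -0.423, -0.906]]
ft_force: [0.3, -0.1, -1.9]
grip_width: 0.0284
```

```bash
cat > st.py <<'E'
from h import *
from cyl import nn,xh,vh
R=np.c_[-xh,vh,-nn];B=np.array([.5652,.0363,.0582]);m=np.array([-.0005,.0001,.0486])
s=robot.observe()
M=s['eef_pos']+s['orientation']@m-B;print('mouth rel mm',np.round(1000*np.array([M@xh,M@vh,M@nn]),2),'tilt',np.degrees(np.arccos(-s['orientation'][:,2]@nn)),'F',np.round([s['ft_force']@xh,s['ft_force']@vh,s['ft_force']@nn],1))
for h in (.02,.012,.004,.001): print(h,delta(B+nn*h-R@m,R))
E
python3 - <<'E'
from h import *
import pfit
s=robot.observe()
im,d=cams.camera('wrist');cv2.imwrite('pics/w9.png',im[:,:,::-1]);np.savez('w9.npz',im=im,d=d,p=s['eef_pos'],R=s['orientation'])
im,d=cams.camera('scene');cv2.imwrite('pics/s9.png',cv2.resize(im[140:240,260:390,::-1],None,fx=5,fy=5,interpolation=cv2.INTER_CUBIC))
pfit.pfit('w9.npz')
import st
E
```

```text
w9.npz 1420 1184 x0,y0 mm [-0.06374952  0.17370342] slopes deg [-0.41798016 -0.2494419 ] shoulder 0.01248912325815339 mouth est xy mm [-0.41756333 -0.03744533]
mouth rel mm [ 0.13 -0.31 39.89] tilt 0.008877637447055097 F [ 0.9  1.1 -2.1]
0.02 [0.0003, 0.0006, 0.0398, -0.0, 0.0, -0.0001]
0.012 [0.0003, 0.0006, 0.0558, -0.0, 0.0, -0.0001]
0.004 [0.0003, 0.0006, 0.0718, -0.0, 0.0, -0.0001]
0.001 [0.0003, 0.0006, 0.0778, -0.0, 0.0, -0.0001]
```

View pics/w9.png

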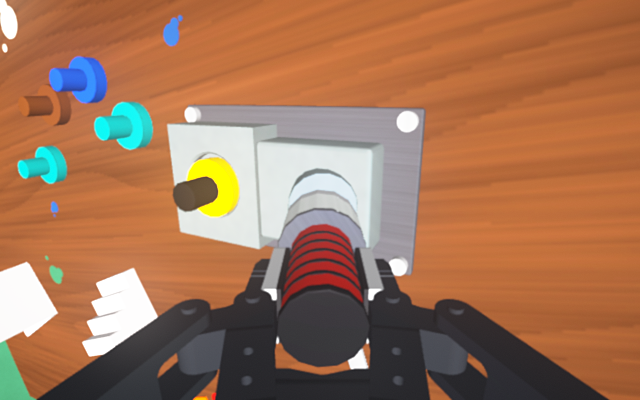

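View pics/s9.png

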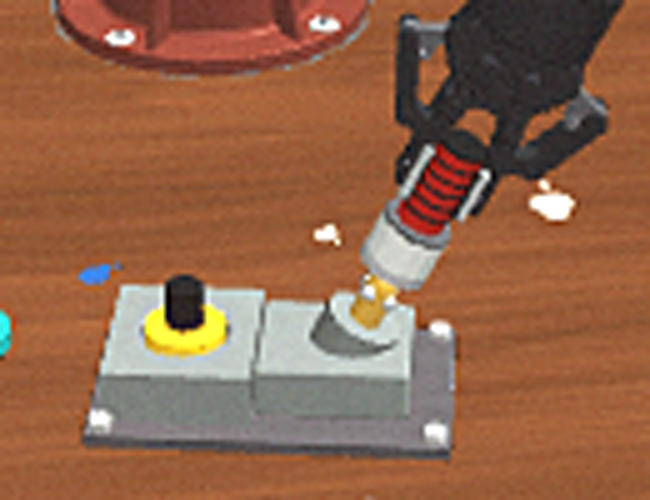

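The mouth is lined up on the nipple tip in both views, and the cap is flat. I'll advance gently.

Call:
{"fn": "servo_tool", "kwargs": {
  "deltas": [
    [0,0.0006,0.01,0,0,0],
    [0,0.0006,0.02,0,0,0],
    [0,0.0006,0.03,0,0,0],
    [0,0.0006,0.04,0,0,0],
    [0,0.0006,0.04,0,0,0]
  ]
}}

```text
time_s: 14.45
eef_pos: [0.5708, 0.0644, 0.1198]
orientation: [[-0.979, 0.186, -0.086], [0.205, 0.887, -0.414], [-0.0, -0.423, -0.906]]
ft_force: [0.4, 2.3, -0.4]
grip_width: 0.0284
```

```bash
python3 st.py
```

```text
mouth rel mm [ 0.21  0.04 19.31] tilt 0.009227480515242192 F [-0.1  2.3  0.7]
0.02 [0.0004, -0.0001, -0.0014, -0.0, 0.0, -0.0001]
0.012 [0.0004, -0.0001, 0.0146, -0.0, 0.0, -0.0001]
0.004 [0.0004, -0.0001, 0.0306, -0.0, 0.0, -0.0001]
0.001 [0.0004, -0.0001, 0.0366, -0.0, 0.0, -0.0001]
```

Call:
{"fn": "servo_tool", "kwargs": {
  "deltas": [
    [0,0,0.006,0,0,0],
    [0,0,0.012,0,0,0],
    [0,0,0.018,0,0,0],
    [0,0,0.024,0,0,0],
    [0,0,0.028,0,0,0]
  ]
}}

```text
time_s: 15.08
eef_pos: [0.5691, 0.0585, 0.1072]
orientation: [[-0.979, 0.185, -0.087], [0.205, 0.887, -0.414], [0.001, -0.423, -0.906]]
ft_force: [-0.8, 2.3, 3.4]
grip_width: 0.0287
```

```bash
python3 st.py
```

```text
mouth rel mm [-0.25 -0.18  5.29] tilt 0.04260970940113864 F [-1.2  0.5  4. ]
0.02 [-0.0004, 0.0003, -0.0294, -0.0002, -0.0002, 0.0]
0.012 [-0.0004, 0.0003, -0.0134, -0.0002, -0.0002, 0.0]
0.004 [-0.0004, 0.0003, 0.0026, -0.0002, -0.0002, 0.0]
0.001 [-0.0004, 0.0003, 0.0086, -0.0002, -0.0002, 0.0]
```

Call:
{"fn": "servo_tool", "kwargs": {
  "deltas": [
    [0,0,0.003,0,0,0],
    [0,0,0.006,0,0,0],
    [0,0,0.009,0,0,0],
    [0,0,0.009,0,0,0],
    [0,0,0.009,0,0,0]
  ]
}}

```text
time_s: 15.7
eef_pos: [0.5689, 0.0569, 0.1034]
orientation: [[-0.979, 0.185, -0.086], [0.205, 0.887, -0.414], [-0.0, -0.423, -0.906]]
ft_force: [-2.0, 3.2, 6.3]
grip_width: 0.0281
```

```bash
python3 st.py
```

```text
mouth rel mm [-0.06 -0.11  1.22] tilt 0.013918826882754707 F [-2.6 -0.2  6.8]
0.02 [-0.0001, 0.0002, -0.0376, -0.0001, 0.0, -0.0]
0.012 [-0.0001, 0.0002, -0.0216, -0.0001, 0.0, -0.0]
0.004 [-0.0001, 0.0002, -0.0056, -0.0001, 0.0, -0.0]
0.001 [-0.0001, 0.0002, 0.0004, -0.0001, 0.0, -0.0]
```

```bash
python3 - <<'E'
from h import *
import pfit
s=robot.observe()
im,d=cams.camera('wrist');cv2.imwrite('pics/w10.png',im[:,:,::-1]);np.savez('w10.npz',im=im,d=d,p=s['eef_pos'],R=s['orientation'])
im2,d2=cams.camera('scene');cv2.imwrite('pics/s10.png',cv2.resize(im2[140:240,260:390,::-1],None,fx=5,fy=5,interpolation=cv2.INTER_CUBIC))
pfit.pfit('w10.npz')
X=cloud('wrist',d,campose('wrist',s));hsv=cv2.cvtColor(im,cv2.COLOR_RGB2HSV)
y=((hsv[...,0]>22)&(hsv[...,0]<35)&(hsv[...,1]>120)&(np.hypot(X[...,0]-.544,X[...,1]+.071)<.03));Q=X[y]
print('cap skirt z',np.nanmedian(Q[:,2]),s['ft_force'],s['time_s'])
t,_=cams.camera('top');cv2.imwrite('pics/t10.png',t[:,:,::-1])
z0=np.load('top0.npz')['im']
df=cv2.absdiff(t,z0).max(2)
for n,(u,v) in dict(tin=(185,165),stairs=(436,162),spanner=(305,145)).items(): print(n,df[v-30:v+30,u-30:u+30].mean())
import st
E
```

```text
w10.npz 1394 1191 x0,y0 mm [-0.01682123  0.14646622] slopes deg [-0.31987988 -0.24503403] shoulder 0.012362286370786794 mouth est xy mm [-0.28759465 -0.06095134]
cap skirt z 0.05043297443279687 [-2.02000383  3.21856437  6.27283921] 15.7
tin 83.09472222222222
stairs 1.6069444444444445
spanner 2.0244444444444443
mouth rel mm [-0.07 -0.07  1.21] tilt 0.012423312629873843 F [-2.2  0.2  6.2]
0.02 [-0.0001, 0.0001, -0.0376, -0.0001, 0.0, 0.0]
0.012 [-0.0001, 0.0001, -0.0216, -0.0001, 0.0, 0.0]
0.004 [-0.0001, 0.0001, -0.0056, -0.0001, 0.0, 0.0]
0.001 [-0.0001, 0.0001, 0.0004, -0.0001, 0.0, 0.0]
```

View pics/w10.png

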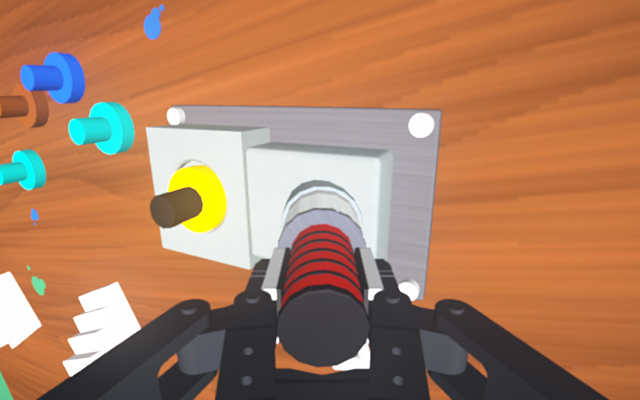

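View pics/s10.png

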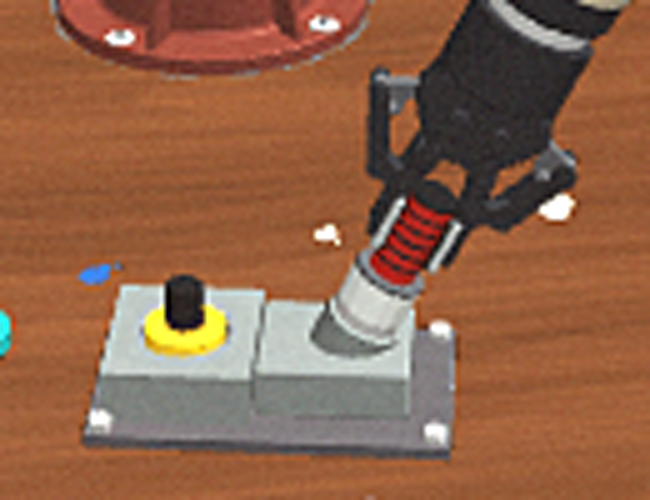

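Call:
{"fn": "servo_tool", "kwargs": {
  "deltas": [
    [0,0,0.001,0,0,0],
    [0,0,0.002,0,0,0],
    [0,0,0.003,0,0,0],
    [0,0,0.0035,0,0,0],
    [0,0,0.0035,0,0,0]
  ]
}}

```text
time_s: 16.48
eef_pos: [0.569, 0.0565, 0.1026]
orientation: [[-0.979, 0.185, -0.086], [0.204, 0.887, -0.414], [-0.001, -0.422, -0.906]]
ft_force: [-3.5, 4.9, 12.5]
grip_width: 0.0282
```

```bash
python3 st.py
```

```text
mouth rel mm [ 0.11 -0.05  0.28] tilt 0.04656520949005506 F [-4.4 -1.5 13. ]
0.02 [0.0001, 0.0001, -0.0394, 0.0001, 0.0002, 0.0]
0.012 [0.0001, 0.0001, -0.0234, 0.0001, 0.0002, 0.0]
0.004 [0.0001, 0.0001, -0.0074, 0.0001, 0.0002, 0.0]
0.001 [0.0001, 0.0001, -0.0014, 0.0001, 0.0002, 0.0]
```

View pics/t10.png

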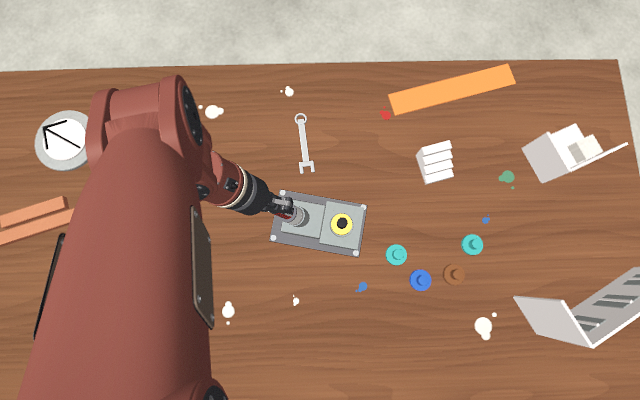

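```bash
python3 - <<'E'
from h import *
im,d=cams.camera('scene');z0=np.load('scene0.npz')['im'];df=cv2.absdiff(im,z0).max(2)
print('tin diff',df[205:245,415:447].mean(),'stairs',df[230:265,200:232].mean(),'spanner',df[235:280,320:350].mean())
import st
print(robot.observe()['grip_width'],robot.observe()['time_s'])
job.job_done()
E
```

```text
tin diff 3.72421875 stairs 2.9017857142857144 spanner 4.217037037037037
mouth rel mm [ 0.14 -0.03  0.33] tilt 0.05307865854360064 F [-3.8 -1.1 13.9]
0.02 [0.0002, 0.0001, -0.0393, 0.0001, 0.0003, 0.0]
0.012 [0.0002, 0.0001, -0.0233, 0.0001, 0.0003, 0.0]
0.004 [0.0002, 0.0001, -0.0073, 0.0001, 0.0003, 0.0]
0.001 [0.0002, 0.0001, -0.0013, 0.0001, 0.0003, 0.0]
0.028144264162957025 16.525
the job is handed in; nothing more can be done
```

The yellow dust cap is seated in the pocket and released. The pump is snapped onto the nipple and still held there, pressed in. I handed the job in at about 16.5 s, and no verdict came back.

**Cap:** its skirt top measures about 6 mm above the block, which is the fully home height. It is flat within about 0.5° and roughly 1.5 mm from the pocket centre.

**Pump:** the mouth is about 0.3 mm off the boss face and centred within about 0.2 mm, square to well under 1°. The wrist reads about 14 N along the nipple axis. The valve pin cannot be read directly; at that gap it should be in by more than 7 mm.

**Bystanders:** the tin, stairs and spanner look the same in the scene camera before and after. In the top camera the arm hides the tin, so that view could not confirm it; the scene camera is the only check for the tin.

No check failed. While lowering the cap, the wrist force briefly reached about 37 N. That push went through the held cap, and I backed off before letting go.

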